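Seat a gearbox bearing cover and feel its shim gap with a taper gauge

TASK

We need the gap under this gearbox's bearing cover to choose its shim: press the cover, which is still standing proud, straight down until it is fully home on the bearing. Then take the taper gauge by its handle, lay the blade flat on the machined housing face and slide it in under the cover's rim until it drags snugly between cover and housing, without wedging the cover up off its seat, and finish there: still gripping the gauge and holding it steady at that depth so the gap can be read. Leave the wrench and the old bearing where they lie.

Things in the scene. Friction and masses are not known exactly. Their poses are not given: they have to be found in the camera images.
- gearbox: Blue cast worm gearbox on its side, fixed, 180 x 150 mm. Origin on the bench under the bore's axis, z up. Its body ends 70 mm above the bench; on it a round boss (edge 78 mm from the axis) rises to the flat machined face at exactly 100 mm. Worm tube along its +x end, top at 70 mm; input shaft juts out to y = -123 mm. The gauge may go in from any side with room for the gripper
- face (a point): centre of the machined housing face, 100 mm above the bench, on the axis of boss, bore and cover
- cover (a joint): height in m of the bearing cover above home: 0 is fully home on the bearing, positive is proud. It slides straight up and down. It starts 6 to 12 mm proud, held by its tight sealing ring: a push of about 8 N moves it down slowly, it stops dead at home and stays there; lifting it again takes about 18 N
- cover_rim (a point): centre of the underside of the cover's rim. The cover is an aluminium disc 140 mm across, 10 mm thick, with a flat crown 78 mm across, 6 mm higher. Below, a plug 72 mm across enters the bore, so the rim overhangs the housing face by 34 mm all round. Cover home, the gap from face to rim differs from box to box: 3.3 to 4.5 mm
- cover_top (a point): centre of the flat top of the cover's crown, 16 mm above the underside of the rim: the place to press
- gauge: Taper gauge lying flat: black handle 75 x 24 x 20 mm (x, y, z) and a steel blade 14 mm wide, jutting 70 mm out of it to +x; about 110 g, balanced 20 mm ahead of the handle's middle. Origin: middle of the handle's underside, x towards the tip, z up. Handle and blade share one flat underside; the blade thins evenly from 9 mm thick at the handle to 2 mm at the tip
- gauge_tip (a point): front edge of the blade, on its underside, 107.5 mm ahead of the gauge's origin. With the underside on the face, in a gap of g mm the blade begins to drag when the tip is 10 x (g - 2) mm inside the rim (13 to 25 mm); the drag then grows by about 2 to 6 N per mm, and at some 25 N the cover starts to lift
- wrench: steel combination wrench 190 mm long lying on the bench, to be left alone. Origin about its middle
- old_bearing: worn ball-bearing ring 72 mm in diameter and 17 mm high lying on the bench, to be left alone. Origin in the centre of its underside
There are look-alikes about, which are no part of the job. Several things have the shape of the gauge; the one meant has the colours described above.

How it is judged:
By the outcome, as a careful person would: the job done as asked, in the order asked, and still so for the second after the job is handed in, while the arm keeps its last pose, push and grip.
It also fails if it takes over 51 s, if anything falls off the work surface, if the arm or the gripper's body presses on something with over 40 N, if the wrist force passes 120 N, or if a joint passes its speed limit or range.

ROBOT

A 7-joint arm with a two-finger parallel gripper is mounted at the origin on the work surface. World frame = base frame: x ahead of the robot, y to its left, z up, the work surface at z = 0. Lengths are in m, angles in rad, forces in N, time in s.
With the tool pointing down it reaches from about 0.35 to 0.9 m from the base axis. Payload 8.1 kg.
Tool frame: the origin (TCP) lies between the finger pads; the fingertips stand 11 mm ahead of it and the grasp point (between the pads) lies 8 mm behind it; z points along the fingers, y is the line along which they close (so a half turn about z gives the same grasp; the last joint's range is limited). The gripper opens to 92 mm and grips with 3 to 60 N. Pads are 19 mm wide; open, the fingers measure 130 mm over their backs; the gripper's body (75 mm by 190 mm) begins 47 mm behind the grasp point.
Start: joints at [1.178, 0.434, 0.025, 1.573, -0.012, 1.134, -0.075], TCP at [0.179, -0.599, 0.238] pointing down, gripper open.
Joint ranges: [-2.62, 2.62], [-0.44, 2.09], [-1.27, 1.32], [0.08, 2.57], [-1.32, 4.46], [0.12, 2], [-2.74, 2.74]. Speed limits (rad/s): [2.22, 2.22, 3.01, 3.01, 3.14, 3.14, 3.14].

INTERFACE

Orientations are given as a rotation vector (axis times angle).
In Python, from cell import observe, get_image, camera_params, sign_off gives the robot as it stands.
- The arm moves only by the shell command python3 -m pendant 'ROWS' [FORCE]. ROWS is JSON, one flat list of numbers, 7 for each row, row after row: the shift along the tool's x, y, z in m, then the turn, a rotation vector about the tool's x, y, z in rad, then the finger opening in m, from 0 to 0.0918. In form: [dx, dy, dz, rx, ry, rz, jaw, dx, dy, dz, rx, ry, rz, jaw, ...]. A call has 1 to 10 rows; each row shifts and turns the commanded pose from where the row before left it, along the tool's axes as they then stand; what a row does not reach is not made up. A row lasts 1/8 s, in which the tool goes at most 62.5 mm and 10.7 degrees, less where a joint would pass 70% of its speed; a pose out of reach is approached as far as the arm can. A call is refused whole if a number of a shift passes 0.0625 or a number of a turn 0.188, either way. A call with a gripper value outside its range is refused whole. The fingers move at their own pace and stop on an object; FORCE is the grip in N (left out, the last holds). Time passes only in rows, so rows that do not move let the fingers close. It gives the time, the measured TCP pose, the force, the opening and the grip force at its end, in the units of the state.
- observe(): the state, without advancing time (a new reading comes with each control period).
- get_image(name): name is "scene" or "top" or "wrist"; returns the picture (384x512x3 uint8, red, green, blue); there is no depth.
- camera_params(name): a dict with "intrinsics" (3x3 intrinsics, pixels), "dist" ([k1, k2, p1, p2, k3] as OpenCV has them; the pictures are not rectified), "eye" and "rotation" of the camera in the world; the wrist camera has in their place "T_tool_cam" (4x4, takes a point from camera to tool coordinates, whose origin is the TCP and whose axes are the flange's). Camera axes: x right, y down, z forward; pixel columns grow to the right and rows downward; lengths in m; the calibration is good to about 2 mm. A picture is of the moment at which its call begins: read the wrist's pose just before it. camera_params takes no time and is no camera call.
- sign_off(): hands the job in; it is judged then, once.
The state is a dict: "clock": time; "joints": joint angles; "dq": joint speeds; "joint_efforts": joint torques, N m; "position": TCP position; "ee_rot": TCP orientation; "force": force on the tool from outside, world axes, zero at the start; "ft_torque": the same for the moment, N m; "width": opening from 0.0 (shut) to 1.0 (fully open); "gripper_force": force on a finger pad.
Only numpy, scipy, OpenCV 4.12 (cv2) and the standard library are available. Lean on these libraries where they do the work, as an engineer would, in place of code of your own. Each camera call takes 0.05 s, during which the arm holds its last target. There are 200 camera calls.

## Working session

There is one attempt and no reset: what is moved stays moved. The work goes in short steps, Python scripts to look and compute and a shell command to move; the robot and the scene stay as the last step left them, time stands still between calls to the robot, and variables do not carry over. Pictures are saved under pics/ and viewed, at most 10 in all, crops included, and the job is handed in when it is done.

```bash
mkdir -p pics; ls; cat > h.py <<'E'
import numpy as np, cv2
from cell import observe,get_image,camera_params
from scipy.spatial.transform import Rotation as R
def snap(n,f):
    im=get_image(n); cv2.imwrite(f,im[:,:,::-1]); return im
def cam(n,s=None):
    p=camera_params(n)
    K=np.array(p["intrinsics"]);d=np.array(p["dist"],float)
    if n=="wrist":
        s=s or observe(); T=np.eye(4);T[:3,:3]=R.from_rotvec(s["ee_rot"]).as_matrix();T[:3,3]=s["position"]
        T=T@np.array(p["T_tool_cam"]); return K,d,T[:3,3],T[:3,:3]
    return K,d,np.array(p["eye"]),np.array(p["rotation"])
def px2w(c,uv,z):
    K,d,e,Rm=c
    q=cv2.undistortPoints(np.array(uv,float).reshape(-1,1,2),K,d)[:,0]
    r=np.c_[q,np.ones(len(q))]@Rm.T
    return e+r*((z-e[2])/r[:,2])[:,None]
def w2px(c,P):
    K,d,e,Rm=c
    return cv2.projectPoints(((np.atleast_2d(P)-e)@Rm),np.zeros(3),np.zeros(3),K,d)[0][:,0]
E
python3 - <<'E'
from h import *
np.set_printoptions(precision=3,suppress=True)
s=observe();print(s)
for n in("scene","top"):
    snap(n,f"pics/{n}0.png");c=cam(n);print(n,c[0],c[1],c[2],c[3])
print(camera_params("wrist")["T_tool_cam"])
E
```

```text
pics
{'clock': 0.0, 'joints': array([ 1.178,  0.435,  0.025,  1.574, -0.012,  1.134, -0.075]), 'dq': array([-0.001,  0.002, -0.   , -0.   ,  0.   , -0.001, -0.001]), 'joint_efforts': array([  0.001, -66.783,   0.985, -31.445,  -0.061,   0.043,   0.   ]), 'position': array([ 0.178, -0.598,  0.237]), 'ee_rot': array([-3.107, -0.453,  0.001]), 'force': array([ 0.087, -0.649,  0.55 ]), 'ft_torque': array([ 0.029, -0.025,  0.024]), 'gripper_force': 0.0, 'width': 0.9974499031883306}
scene [[437.15    0.    255.411]
 [  0.    437.15  189.249]
 [  0.      0.      1.   ]] [-0.059  0.     0.     0.     0.   ] [ 1.35  -0.426  0.748] [-1.91  -1.262  0.609]
top [[475.298   0.    257.896]
 [  0.    475.298 190.913]
 [  0.      0.      1.   ]] [-0.049  0.     0.     0.     0.   ] [ 0.399 -0.049  1.334] [-2.175  2.122 -0.143]
[[-0.001 -0.953 -0.303  0.084]
 [ 1.    -0.001  0.     0.   ]
 [-0.001 -0.303  0.953 -0.147]
 [ 0.     0.     0.     1.   ]]
```

```bash
sed -i 's/return K,d,np.array(p\["eye"\]),np.array(p\["rotation"\])/return K,d,np.array(p["eye"]),R.from_rotvec(p["rotation"]).as_matrix()/' h.py
```

```text
(no output)
```

View pics/top0.png

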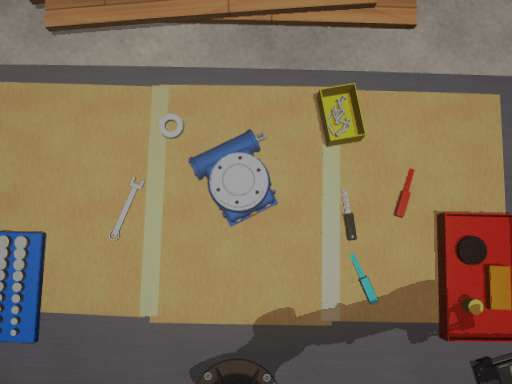

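View pics/scene0.png

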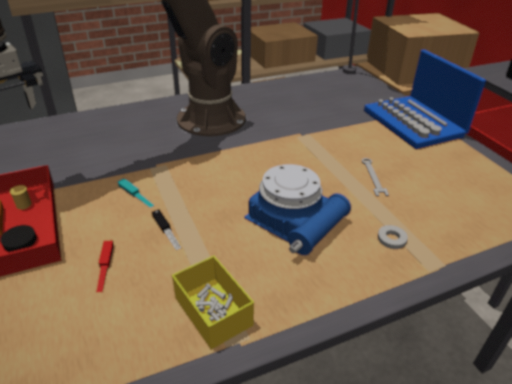

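Look-alikes in the top view: black handle with steel blade (349,215), red (404,192), teal (364,280). I choose the black one and check it, and the gearbox, in one enlarged crop.

```bash
python3 - <<'E'
import cv2,numpy as np
im=cv2.imread("pics/top0.png")
a=cv2.resize(im[120:232,185:290],None,fx=5,fy=5,interpolation=cv2.INTER_CUBIC)
b=cv2.resize(im[180:250,325:375],None,fx=5.0,fy=5,interpolation=cv2.INTER_CUBIC)
o=np.zeros((560,790,3),np.uint8);o[:560,:525]=a;o[:350,530:780]=b
cv2.imwrite("pics/crop1.png",o)
E
```

```text
(no output)
```

View pics/crop1.png

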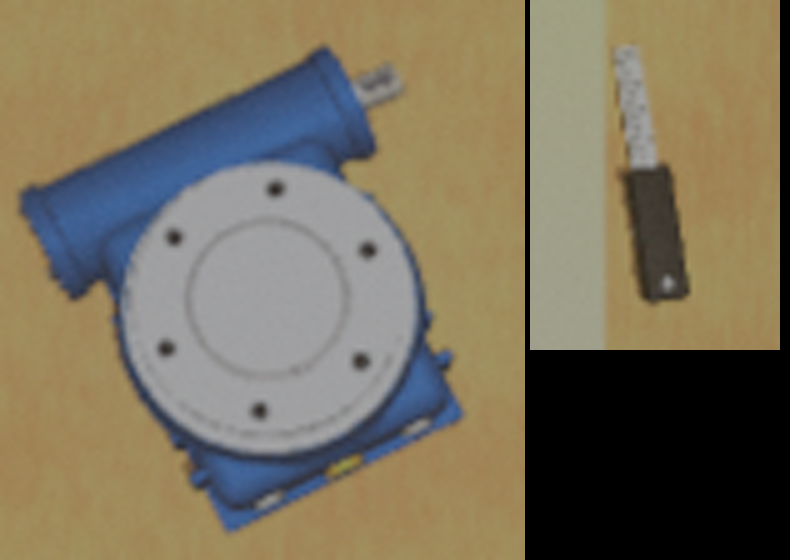

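The crop confirms black handle + steel blade: tip at about (344.1,189.1), handle front (348.4,213.7), handle end (352.2,239.7); cover crown centre at about (238.6,179.4).

```bash
python3 - <<'E'
from h import *
np.set_printoptions(precision=4,suppress=True)
c=cam("top")
cc=px2w(c,[[238.6,179.4]],.129)[0];print("crown",cc)
g=px2w(c,[[344.1,189.1],[348.4,213.7],[352.2,239.7]],.0);g2=px2w(c,[[344.1,189.1],[348.4,213.7],[352.2,239.7]],.02)
print(g,g2)
print("tube ends,shaft",px2w(c,[[189,159],[250,129],[263,136]],.05))
s=observe();print(s["position"],R.from_rotvec(s["ee_rot"]).as_matrix())
E
```

```text
crown [0.5932 0.0084 0.129 ]
[[ 0.5934 -0.2856  0.    ]
 [ 0.5237 -0.2978  0.    ]
 [ 0.4509 -0.3085  0.    ]] [[ 0.5905 -0.2821  0.02  ]
 [ 0.5218 -0.2941  0.02  ]
 [ 0.4501 -0.3046  0.02  ]]
tube ends,shaft [[ 0.6595  0.1505  0.05  ]
 [ 0.7485 -0.0153  0.05  ]
 [ 0.7294 -0.0518  0.05  ]]
[ 0.1785 -0.5985  0.237 ] [[ 0.9583  0.2857 -0.0005]
 [ 0.2857 -0.9583  0.0013]
 [-0.0001 -0.0014 -1.    ]]
```

```bash
python3 -m pendant '[0.047,-0.038,0,0,0,0,0,0.047,-0.038,0,0,0,0,0,0.047,-0.038,0,0,0,0,0,0.047,-0.038,0,0,0,0,0,0.047,-0.038,0,0,0,0,0,0.047,-0.038,0,0,0,0,0,0.047,-0.038,0,0,0,0,0,0.047,-0.038,0,0,0,0,0,0.047,-0.038,0,0,0,0,0,0.047,-0.038,0,0,0,0,0]' 20
cat > goto.py <<'E'
import sys
from h import *
t=np.array([float(v) for v in sys.argv[1:4]]);yaw=np.deg2rad(float(sys.argv[4]))
s=observe();M=R.from_rotvec(s["ee_rot"]).as_matrix()
D=np.array([[np.cos(yaw),np.sin(yaw),0],[np.sin(yaw),-np.cos(yaw),0],[0,0,-1]])
np.set_printoptions(precision=4,suppress=True)
print("t",s["clock"],"pos",s["position"],"F",s["force"],"w",s["width"]*.0918)
print("shift(tool now)",M.T@(t-s["position"]),"shift(tool at target rot)",D.T@(t-s["position"]),"turn",R.from_matrix(M.T@D).as_rotvec())
E
python3 goto.py .593 .0085 .175 9.3
```

```text
clock: 1.35
position: [0.5211, -0.0989, 0.2376]
ee_rot: [3.109, 0.453, -0.0]
force: [1.2, -1.0, -0.7]
width: 0.01
gripper_force: 0.0
t 1.35 pos [ 0.5211 -0.0989  0.2376] F [ 1.2141 -1.0468 -0.7351] w 0.0008946823173640302
shift(tool now) [ 0.0996 -0.0824  0.0626] shift(tool at target rot) [ 0.0883 -0.0944  0.0626] turn [0.0001 0.0002 0.1271]
```

```bash
python3 -m pendant '[0.04,-0.033,0,0,0,0,0,0.04,-0.033,0.02,0,0,0,0,0.02,-0.016,0.043,0,0,0.063,0,0,0,0,0,0,0.064,0]'
python3 - <<'E'
from h import *
s=observe();snap("wrist","pics/w1.png");snap("scene","pics/s1.png")
im=cv2.imread("pics/w1.png");b=cv2.imread("pics/s1.png")
o=np.zeros((384,800,3),np.uint8);o[:,:512]=im;o[:,512:]=cv2.resize(b[130:263,210:310],(288,384));cv2.imwrite("pics/m1.png",o)
E
python3 goto.py .593 .0085 .141 9.3
```

```text
clock: 1.85
position: [0.5913, 0.0093, 0.1708]
ee_rot: [-3.13, -0.258, 0.01]
force: [-0.4, -0.6, 1.2]
width: 0.002
gripper_force: 0.0
t 1.95 pos [0.5922 0.0071 0.1734] F [ 0.3173 -0.1409 -0.5503] w 0.00045753649282038864
shift(tool now) [ 0.001  -0.0012  0.0324] shift(tool at target rot) [ 0.001  -0.0012  0.0324] turn [-0.0002  0.0025  0.0006]
```

View pics/m1.png

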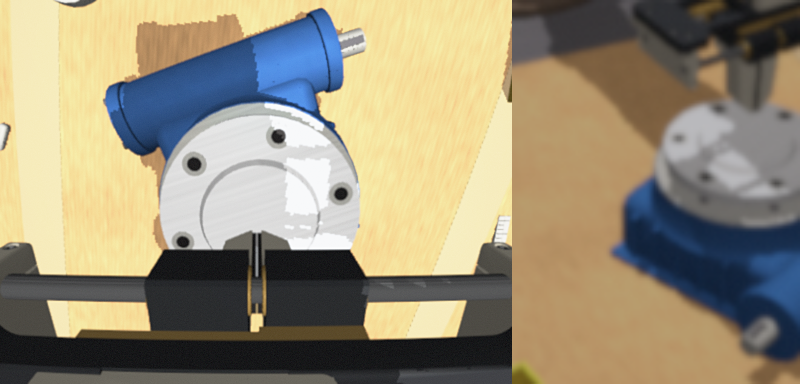

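The wrist view shows the crown (u 201–319, centre 260) centred on the fingers (u 257), with the tips just above it. Now I press down, reading the force.

```bash
python3 -m pendant '[0.001,-0.001,0.006,0,0,0,0,0,0,0.006,0,0,0,0,0,0,0.004,0,0,0,0,0,0,0.003,0,0,0,0,0,0,0.002,0,0,0,0,0,0,0.002,0,0,0,0]'
python3 -m pendant '[0,0,0.0015,0,0,0,0,0,0,0.0015,0,0,0,0,0,0,0.0015,0,0,0,0,0,0,0.0015,0,0,0,0]'
```

```text
clock: 2.7
position: [0.5937, 0.0078, 0.1517]
ee_rot: [3.131, 0.255, 0.0]
force: [0.6, 0.8, -0.1]
width: 0.004
gripper_force: 0.0
clock: 3.2
position: [0.5937, 0.0078, 0.1457]
ee_rot: [3.131, 0.255, 0.0]
force: [-0.1, 0.4, -0.3]
width: 0.007
gripper_force: 0.0
```

```bash
for i in 1; do python3 -m pendant '[0,0,0.001,0,0,0,0,0,0,0.001,0,0,0,0,0,0,0.001,0,0,0,0]'; python3 -m pendant '[0,0,0.001,0,0,0,0,0,0,0.001,0,0,0,0,0,0,0.001,0,0,0,0]'; done
```

```text
clock: 3.58
position: [0.5937, 0.0078, 0.1427]
ee_rot: [3.131, 0.255, 0.0]
force: [-0.2, 0.6, 0.8]
width: 0.005
gripper_force: 0.0
clock: 3.95
position: [0.5937, 0.0078, 0.1403]
ee_rot: [3.131, 0.255, 0.0]
force: [-3.4, -0.9, 8.0]
width: 0.006
gripper_force: 4.0
```

```bash
python3 -m pendant '[0,0,0.001,0,0,0,0,0,0,0.001,0,0,0,0,0,0,0.001,0,0,0,0,0,0,0.001,0,0,0,0]'; python3 -m pendant '[0,0,0.001,0,0,0,0,0,0,0.001,0,0,0,0,0,0,0.001,0,0,0,0]'
```

```text
clock: 4.45
position: [0.5937, 0.0078, 0.1365]
ee_rot: [3.131, 0.255, 0.001]
force: [-3.8, 0.3, 8.3]
width: 0.001
gripper_force: 4.0
clock: 4.82
position: [0.5937, 0.0078, 0.1335]
ee_rot: [3.131, 0.255, 0.001]
force: [-3.0, 0.1, 7.8]
width: 0.004
gripper_force: 4.0
```

```bash
python3 -m pendant '[0,0,0.001,0,0,0,0,0,0,0.001,0,0,0,0]'; python3 -m pendant '[0,0,0.001,0,0,0,0,0,0,0.0005,0,0,0,0]';python3 -m pendant '[0,0,0.0005,0,0,0,0,0,0,0.0005,0,0,0,0]'
```

```text
clock: 5.08
position: [0.5937, 0.0078, 0.1317]
ee_rot: [3.131, 0.255, 0.001]
force: [-5.9, -0.8, 19.4]
width: 0.006
gripper_force: 9.3
clock: 5.32
position: [0.5938, 0.0078, 0.1316]
ee_rot: [3.131, 0.255, 0.002]
force: [-9.9, -2.0, 27.5]
width: 0.003
gripper_force: 13.7
clock: 5.58
position: [0.5938, 0.0078, 0.1315]
ee_rot: [3.13, 0.255, 0.003]
force: [-13.4, -1.8, 36.3]
width: 0.004
gripper_force: 18.1
```

```bash
python3 -m pendant '[0,0,-0.03,0,0,0,0,0,0,-0.02,0,0,0,0.05,-0.034,0.05,0,0,0,0,0.05,-0.034,0.05,0,0,0,0,0.05,-0.034,0.05,0,0,0,0,0.05,-0.034,0.05,0,0,0,0,0.05,-0.034,0.05,0,0,0,0,0.05,-0.034,0.036,0,0,0,0,0.05,0,0,0,0,0,0,0.05]'
python3 - <<'E'
from h import *
import pickle
s=observe();im=snap("wrist","pics/w2.png");pickle.dump(s,open("s2.pkl","wb"));print(s["position"],s["force"],s["clock"])
E
```

```text
clock: 6.7
position: [0.4356, -0.3118, 0.1781]
ee_rot: [3.131, 0.243, -0.002]
force: [-0.3, 1.0, -0.3]
width: 0.546
gripper_force: 0.0
[ 0.4355855  -0.3117929   0.17813989] [-0.26405292  1.0333729  -0.33398248] 6.7
```

View pics/w2.png

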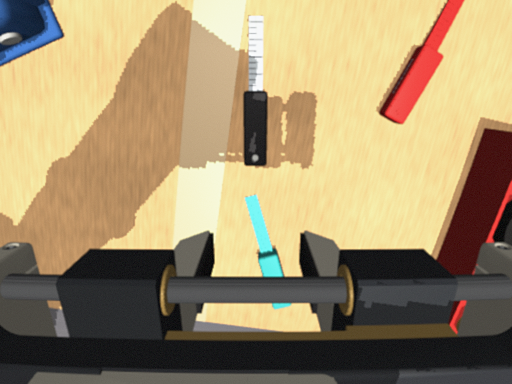

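Wrist view: gauge tip (256,16), blade/handle junction (255.5,92), handle rear (255.5,164), handle edges u 244/267; teal look-alike lies behind it at (251–285,197–305), clear of the grasp.

```bash
python3 - <<'E'
from h import *
import pickle
np.set_printoptions(precision=4,suppress=True)
s=pickle.load(open("s2.pkl","rb"));c=cam("wrist",s)
tip=px2w(c,[[256,16]],.001)[0]
fr=px2w(c,[[255.5,92]],.020)[0];re=px2w(c,[[255.5,164]],.02)[0]
print(tip,fr,re)
for a,b in((re,tip),(re,fr)): d=b-a;print(np.hypot(d[0],d[1]),np.rad2deg(np.arctan2(d[1],d[0])))
d=(tip-re)[:2];d/=np.hypot(*d);print("grip pts",re[:2]+d*.0575,tip[:2]-d*.0875,fr[:2]-d*.0175)
E
python3 goto.py .506 -.2985 .06 8.5
```

```text
[ 0.5961 -0.2868  0.001 ] [ 0.5255 -0.2972  0.02  ] [ 0.4552 -0.3081  0.02  ]
0.14246440400717292 8.585644910985414
0.0711104640249179 8.77323474083733
grip pts [ 0.5121 -0.2995] [ 0.5096 -0.2999] [ 0.5082 -0.2999]
t 6.75 pos [ 0.4374 -0.3092  0.1782] F [0.1967 0.1564 0.3184] w 0.05004372089319414
shift(tool now) [0.0694 0.0002 0.1182] shift(tool at target rot) [ 0.0694 -0.0005  0.1182] turn [0.0004 0.0004 0.0102]
```

```bash
python3 -m pendant '[0.036,0,0.03,0,0,0.01,0.05,0.036,0.0,0.04,0,0,0,0.05,0,0,0.04,0,0,0,0.05,0,0,0.03,0,0,0,0.05,0,0,0.012,0,0,0,0.05,0,0,0,0,0,0,0.05]'
python3 goto.py .509 -.2993 .0135 8.6
```

```text
clock: 7.5
position: [0.5101, -0.2952, 0.0261]
ee_rot: [-3.132, -0.241, 0.001]
force: [0.1, -0.4, 0.5]
width: 0.544
gripper_force: 0.0
t 7.5 pos [ 0.5101 -0.2952  0.0261] F [ 0.1178 -0.3875  0.4634] w 0.04996136466006699
shift(tool now) [-0.0017  0.0038  0.0126] shift(tool at target rot) [-0.0017  0.0038  0.0126] turn [-0.0008  0.0004  0.0037]
```

```bash
python3 -m pendant '[-0.0015,0.0035,0.006,0,0,0.004,0.05,0,0,0.0065,0,0,0,0.05,0,0,0,0,0,0,0.05]'
python3 -m pendant '[0,0,0,0,0,0,0.02,0,0,0,0,0,0,0.01,0,0,0,0,0,0,0.01,0,0,0,0,0,0,0.01]' 50
python3 goto.py .509 -.2993 .0135 8.6
```

```text
clock: 7.88
position: [0.5086, -0.3, 0.0136]
ee_rot: [-3.133, -0.233, 0.0]
force: [0.4, -0.1, 0.5]
width: 0.543
gripper_force: 0.0
clock: 8.38
position: [0.5089, -0.2999, 0.0139]
ee_rot: [3.133, 0.233, 0.0]
force: [0.1, 0.1, 1.1]
width: 0.258
gripper_force: 50.0
t 8.375 pos [ 0.5089 -0.2999  0.0139] F [0.1252 0.113  1.0776] w 0.02366155772934806
shift(tool now) [ 0.0001 -0.0006  0.0004] shift(tool at target rot) [ 0.0001 -0.0006  0.0004] turn [ 0.0001 -0.0002 -0.0013]
```

```bash
python3 -m pendant '[0,0,-0.02,0,0,0,0.01,0,0,-0.06,0,0,0,0.01,0,0,-0.06,0,0,0,0.01,-0.012,-0.05,-0.006,0,0,0,0.01,-0.012,-0.05,0,0,0,0,0.01,-0.012,-0.05,0,0,0,0,0.01,-0.012,-0.05,0,0,0,0,0.01,0,-0.05,0,0,0,0,0.01,0,-0.042,0,0,0,0,0.01,0,0,0,0,0,0,0.01]'
python3 -m pendant '[0,0,0,0,0,0,0.01,0,0,0,0,0,0,0.01]'
python3 - <<'E'
from h import *
import pickle
s=observe();pickle.dump(s,open("s3.pkl","wb"));im=snap("wrist","pics/w3.png");print(s)
cv2.imwrite("pics/w3c.png",cv2.resize(im[0:290,110:410,::-1],None,fx=2,fy=2,interpolation=cv2.INTER_CUBIC))
E
```

```text
clock: 9.62
position: [0.4175, -0.0152, 0.1599]
ee_rot: [-3.132, -0.242, -0.0]
force: [0.3, -0.8, -1.2]
width: 0.255
gripper_force: 50.0
clock: 9.88
position: [0.4182, -0.0194, 0.1596]
ee_rot: [3.133, 0.23, -0.0]
force: [0.3, 0.1, -2.0]
width: 0.257
gripper_force: 50.0
{'clock': 9.875, 'joints': array([ 0.19408864,  0.22081894, -0.32003587,  2.12750053,  0.09601765,
        0.80672963, -1.60935147]), 'dq': array([ 0.00429362,  0.00166131, -0.00250677, -0.00010086,  0.00016024,
       -0.00039775, -0.00361486]), 'joint_efforts': array([-4.62232986e-01, -4.29267776e+01, -1.97315231e+00, -2.54319280e+01,
       -3.07263597e-02, -8.25562491e-02,  1.26759094e-02]), 'position': array([ 0.41819716, -0.01941077,  0.15961639]), 'ee_rot': array([ 3.13282118e+00,  2.30174066e-01, -4.04149651e-04]), 'force': array([ 0.34723318,  0.08841729, -1.95131133]), 'ft_torque': array([-0.05188632,  0.04791819,  0.0424289 ]), 'gripper_force': 49.99863266944885, 'width': 0.2568059456810047}
```

View pics/w3c.png

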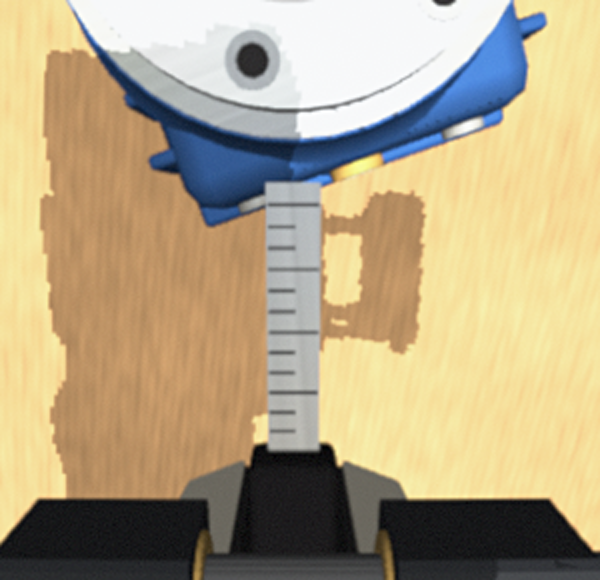

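```bash
python3 - <<'E'
from h import *
import pickle
np.set_printoptions(precision=4,suppress=True)
s=pickle.load(open("s3.pkl","rb"));c=cam("wrist",s);M=R.from_rotvec(s["ee_rot"]).as_matrix();p=s["position"]
def cr(u,v): return [110+u/2,v/2]
tip=px2w(c,[cr(293,182)],p[2]-.0139+.002)[0];base=px2w(c,[cr(293.5,450)],p[2]-.0139+.009)[0]
print("tool tip",M.T@(tip-p),"base",M.T@(base-p),"tipw",tip)
# circle fit on rim edge
im=cv2.imread("pics/w3.png");
pts=[cr(75,3),cr(133,78),cr(200,121),cr(296,139),cr(400,119),cr(470,68),cr(513,3)]
for z in(.1145,.1045):
    P=px2w(c,pts,z)[:,:2];A=np.c_[2*P,np.ones(len(P))];x=np.linalg.lstsq(A,(P**2).sum(1),rcond=None)[0]
    print(z,x[:2],np.sqrt(x[2]+x[0]**2+x[1]**2))
    # fixed radius
    from scipy.optimize import least_squares
    r=least_squares(lambda q:np.hypot(*(P-q).T)-.07,x[:2]);print(r.x,r.fun*1e3)
print("cover in tool (fixed r)",M.T@(np.r_[r.x,.1]-p))
E
```

```text
tool tip [0.0883 0.0001 0.0119] base [0.018  0.0001 0.0049] tipw [ 0.5055 -0.0066  0.1477]
0.1145 [0.5882 0.0048] 0.07107117680326791
[0.5869 0.0046] [ 0.5458  0.3104 -0.2245 -1.1108  0.4273  0.7611 -0.1435]
0.1045 [0.5928 0.0054] 0.07476570321607759
[0.5868 0.0045] [ 2.3349  0.6921 -0.7516 -2.1332 -0.0372  1.2918  1.4842]
cover in tool (fixed r) [0.1703 0.001  0.0596]
```

The crop shows the gauge straight in the jaws: blade tip at (293,182), root (293,450); the cover's near rim at (296,139), on the blade's line. Lowering beside the boss.

```bash
python3 -m pendant '[-0.004,0.001,0.015,0,0,0,0.01,0,0,0.015,0,0,0,0.01,0,0,0.01,0,0,0,0.01,0,0,0.003,0,0,0,0.01,0,0,0,0,0,0,0.01]'
python3 goto.py .42 -.019 .1150 8.4
```

```text
clock: 10.55
position: [0.4144, -0.0199, 0.1168]
ee_rot: [-3.133, -0.233, 0.0]
force: [0.8, 0.2, -1.6]
width: 0.254
gripper_force: 50.0
t 10.55 pos [ 0.4144 -0.0199  0.1168] F [ 0.7853  0.2134 -1.6283] w 0.023356793247340028
shift(tool now) [ 0.0057 -0.0001  0.0018] shift(tool at target rot) [ 0.0057 -0.0001  0.0018] turn [-0.      0.0002  0.0018]
```

```bash
python3 -m pendant '[0.004,0,0.0015,0,0,0,0.01,0.004,0,0,0,0,0,0.01,0.004,0,0,0,0,0,0.01,0.004,0,0,0,0,0,0.01]'
python3 -m pendant '[0,0,0.0005,0,0,0,0.01,0,0,0.0005,0,0,0,0.01,0,0,0,0,0,0,0.01]'
python3 - <<'E'
from h import *
im=snap("wrist","pics/w4.png")
cv2.imwrite("pics/w4c.png",cv2.resize(im[60:240,180:340,::-1],None,fx=3,fy=3,interpolation=cv2.INTER_CUBIC))
E
```

```text
clock: 11.05
position: [0.4306, -0.0174, 0.1153]
ee_rot: [3.133, 0.234, 0.0]
force: [0.1, 0.0, -1.0]
width: 0.257
gripper_force: 50.0
clock: 11.42
position: [0.4299, -0.0175, 0.1142]
ee_rot: [3.133, 0.233, -0.0]
force: [-0.5, -0.3, -1.7]
width: 0.258
gripper_force: 50.0
```

View pics/w4c.png

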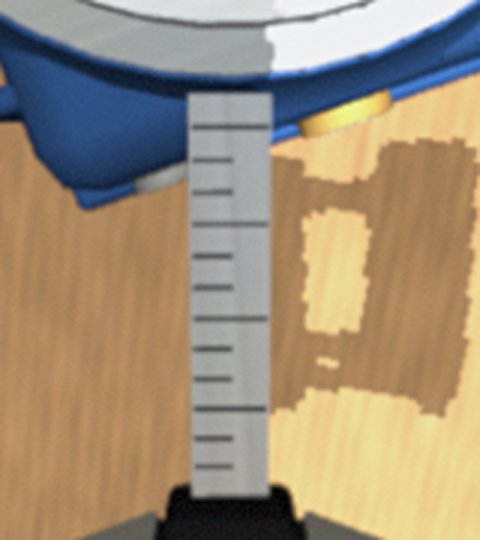

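The tip (row 93) is about 3 mm short of the rim edge (row 75), over the boss's lip. Advancing under the rim, then laying it on the face.

```bash
python3 -m pendant '[0.004,0,0,0,0,0,0.01,0.004,0,0,0,0,0,0.01,0.004,0,0,0,0,0,0.01]'
python3 -m pendant '[0,0,0.0003,0,0,0,0.01,0,0,0.0003,0,0,0,0.01]'
python3 -m pendant '[0,0,0.0003,0,0,0,0.01,0,0,0,0,0,0,0.01]'
```

```text
clock: 11.85
position: [0.4424, -0.0156, 0.1142]
ee_rot: [-3.133, -0.233, -0.0]
force: [0.2, 0.0, -2.1]
width: 0.256
gripper_force: 50.0
clock: 12.1
position: [0.4421, -0.0156, 0.1136]
ee_rot: [3.133, 0.233, 0.0]
force: [-0.6, 0.5, -0.6]
width: 0.258
gripper_force: 50.0
clock: 12.35
position: [0.442, -0.0156, 0.1134]
ee_rot: [3.133, 0.233, 0.0]
force: [0.7, -0.2, 1.2]
width: 0.253
gripper_force: 50.0
```

```bash
python3 -m pendant '[0.003,0,0,0,0,0,0.01,0.003,0,0,0,0,0,0.01,0,0,0,0,0,0,0.01]'
python3 -m pendant '[0.002,0,0,0,0,0,0.01,0.002,0,0,0,0,0,0.01,0,0,0,0,0,0,0.01]'
python3 -m pendant '[0.001,0,0,0,0,0,0.01,0.001,0,0,0,0,0,0.01,0,0,0,0,0,0,0.01]'
```

```text
clock: 12.72
position: [0.4483, -0.0147, 0.1133]
ee_rot: [-3.133, -0.233, -0.001]
force: [0.7, 0.1, 1.3]
width: 0.259
gripper_force: 50.0
clock: 13.1
position: [0.4521, -0.0141, 0.1133]
ee_rot: [-3.133, -0.233, -0.0]
force: [-1.7, -0.7, 1.4]
width: 0.258
gripper_force: 50.0
clock: 13.48
position: [0.4539, -0.0138, 0.1133]
ee_rot: [-3.133, -0.233, -0.0]
force: [-1.9, -1.0, 2.0]
width: 0.26
gripper_force: 50.0
```

```bash
python3 -m pendant '[0.001,0,0,0,0,0,0.01,0,0,0,0,0,0,0.01]'
python3 -m pendant '[0.001,0,0,0,0,0,0.01,0,0,0,0,0,0,0.01]'
python3 -m pendant '[0.001,0,0,0,0,0,0.01,0,0,0,0,0,0,0.01]'
```

```text
clock: 13.72
position: [0.455, -0.0137, 0.1133]
ee_rot: [3.133, 0.233, 0.0]
force: [-2.7, -0.0, 2.6]
width: 0.26
gripper_force: 50.0
clock: 13.98
position: [0.456, -0.0136, 0.1134]
ee_rot: [3.133, 0.233, 0.0]
force: [-2.2, -0.7, 1.4]
width: 0.254
gripper_force: 50.0
clock: 14.22
position: [0.457, -0.0134, 0.1133]
ee_rot: [3.133, 0.233, 0.0]
force: [-1.9, -0.1, 1.9]
width: 0.259
gripper_force: 50.0
```

```bash
python3 -m pendant '[0.001,0,0,0,0,0,0.01,0,0,0,0,0,0,0.01]'
python3 -m pendant '[0.001,0,0,0,0,0,0.01,0,0,0,0,0,0,0.01]'
```

```text
clock: 14.48
position: [0.4579, -0.0133, 0.1133]
ee_rot: [3.133, 0.233, 0.0]
force: [-1.7, -0.2, 2.6]
width: 0.257
gripper_force: 50.0
clock: 14.72
position: [0.4589, -0.0131, 0.1133]
ee_rot: [3.133, 0.233, 0.0]
force: [-2.0, -0.9, 2.9]
width: 0.256
gripper_force: 50.0
```

```bash
python3 -m pendant '[0.001,0,0,0,0,0,0.01,0,0,0,0,0,0,0.01]'
python3 -m pendant '[0.001,0,0,0,0,0,0.01,0,0,0,0,0,0,0.01]'
```

```text
clock: 14.98
position: [0.4599, -0.013, 0.1133]
ee_rot: [3.133, 0.233, 0.0]
force: [-1.8, -1.3, 2.8]
width: 0.256
gripper_force: 50.0
clock: 15.22
position: [0.4609, -0.0128, 0.1133]
ee_rot: [3.133, 0.233, 0.0]
force: [-2.9, -1.1, 2.8]
width: 0.255
gripper_force: 50.0
```

```bash
python3 - <<'E'
from h import *
im=snap("wrist","pics/w5.png")
cv2.imwrite("pics/w5c.png",cv2.resize(im[60:240,180:340,::-1],None,fx=3,fy=3,interpolation=cv2.INTER_CUBIC))
print([observe()[k] for k in("force","ft_torque","position")])
E
```

```text
[array([-1.71747928, -1.130967  ,  3.30849375]), array([-0.03860339,  0.28194165,  0.04883865]), array([ 0.46089007, -0.01280194,  0.11332955])]
```

View pics/w5c.png

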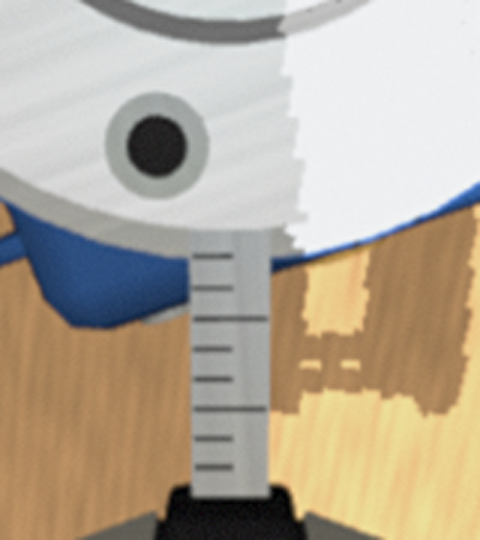

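The rim edge now crosses the blade at row 230, i.e. about 22 mm of blade is inside; no drag yet (only about 2 N sliding friction). Continuing in small steps.

```bash
python3 -m pendant '[0.001,0,0,0,0,0,0.01,0,0,0,0,0,0,0.01]'
python3 -m pendant '[0.001,0,0,0,0,0,0.01,0,0,0,0,0,0,0.01]'
```

```text
clock: 15.52
position: [0.4619, -0.0126, 0.1133]
ee_rot: [3.133, 0.233, 0.0]
force: [-3.2, -0.5, 3.6]
width: 0.254
gripper_force: 50.0
clock: 15.78
position: [0.4629, -0.0125, 0.1133]
ee_rot: [3.133, 0.233, 0.0]
force: [-1.8, -1.0, 3.1]
width: 0.261
gripper_force: 50.0
```

```bash
python3 -m pendant '[0.0007,0,0,0,0,0,0.01,0,0,0,0,0,0,0.01]'
python3 -m pendant '[0.0007,0,0,0,0,0,0.01,0,0,0,0,0,0,0.01]'
```

```text
clock: 16.02
position: [0.4635, -0.0124, 0.1133]
ee_rot: [3.133, 0.233, -0.0]
force: [-2.5, -0.8, 3.3]
width: 0.261
gripper_force: 50.0
clock: 16.27
position: [0.464, -0.0124, 0.1133]
ee_rot: [3.133, 0.233, -0.0]
force: [-4.5, -0.2, 4.6]
width: 0.253
gripper_force: 50.0
```

```bash
python3 -m pendant '[0.0007,0,0,0,0,0,0.01,0,0,0,0,0,0,0.01]'
python3 -m pendant '[0.0007,0,0,0,0,0,0.01,0,0,0,0,0,0,0.01]'
```

```text
clock: 16.52
position: [0.4644, -0.0123, 0.1132]
ee_rot: [3.133, 0.233, -0.001]
force: [-5.4, -1.1, 5.6]
width: 0.257
gripper_force: 50.0
clock: 16.77
position: [0.4647, -0.0123, 0.1132]
ee_rot: [3.133, 0.233, -0.002]
force: [-7.2, -1.2, 5.9]
width: 0.258
gripper_force: 50.0
```

```bash
python3 -m pendant '[0.0008,0,0,0,0,0,0.01,0,0,0,0,0,0,0.01]'
python3 -m pendant '[0.0005,0,0,0,0,0,0.01,0,0,0,0,0,0,0.01,0,0,0,0,0,0,0.01]'
```

```text
clock: 17.02
position: [0.465, -0.0122, 0.1131]
ee_rot: [3.133, 0.233, -0.004]
force: [-8.4, -1.2, 9.0]
width: 0.256
gripper_force: 50.0
clock: 17.4
position: [0.465, -0.0122, 0.113]
ee_rot: [3.132, 0.233, -0.005]
force: [-10.2, -0.8, 8.9]
width: 0.254
gripper_force: 50.0
```

```bash
python3 -m pendant '[0,0,0,0,0,0,0.01,0,0,0,0,0,0,0.01,0,0,0,0,0,0,0.01,0,0,0,0,0,0,0.01]'
python3 - <<'E'
from h import *
s=observe();print(R.from_rotvec(s["ee_rot"]).as_matrix()[:,2],s["force"])
im=snap("wrist","pics/w6.png")
cv2.imwrite("pics/w6c.png",cv2.resize(im[60:240,180:340,::-1],None,fx=3,fy=3,interpolation=cv2.INTER_CUBIC))
E
```

```text
clock: 17.9
position: [0.4651, -0.0122, 0.113]
ee_rot: [3.132, 0.233, -0.005]
force: [-10.7, -1.1, 9.3]
width: 0.259
gripper_force: 50.0
[-3.25976376e-03 -6.83879361e-04 -9.99994453e-01] [-10.69019107  -1.05253235   9.26792199]
```

View pics/w6c.png

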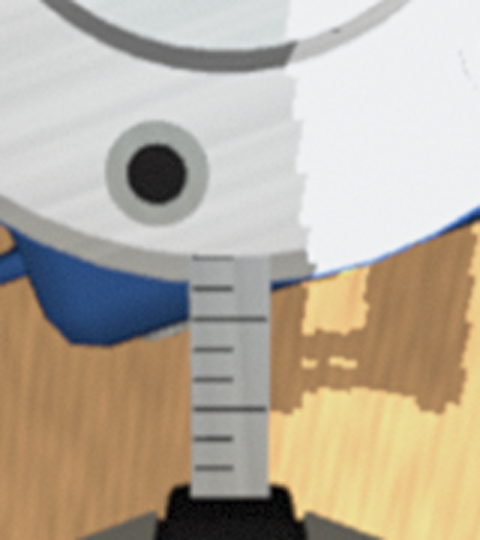

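The blade has not slipped in the jaws (root still at row 497). The rim edge now crosses it at row 256, with a steady drag of about 10 N, well below the lifting force. Handing in.

```bash
python3 -c "
from cell import sign_off;print(sign_off())"
```

```text
the job is handed in; nothing more can be done
None
```

I pressed the cover home, and the gauge is held level about 25 mm under the rim with a steady drag of about 10 N, below the roughly 25 N that would lift the cover; that puts the gap at about 4.5 mm. The job was handed in at about 18 s.

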